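# Catch the thread of a canister lid and screw it shut

### The job

The wooden lid on the white canister is only lying on top of its thread. Turn it back (counter-clockwise seen from above) until it drops into place, then screw it forward (clockwise) until it is fully home, and let go of it. Leave the blue canister, which is already shut, where it stands.

Things in the scene. Friction and masses are not known exactly. Their poses are not given: they have to be found in the camera images.
- canister: White round canister, 92 mm wide, stuck to the worktop by a black rubber foot (112 mm wide): it cannot slide or turn. Origin: centre of its underside, on the worktop; z up. Two black bars on its shoulder, at its +x and -x: the lid's handle points at them when shut. Two black dots, 1.22 rad (70 deg) counter-clockwise of the bars seen from above: the handle points at them where the lid can drop.
- canister_rim (a point): Centre of the rim of the canister's 52 mm wide neck, 100 mm above its origin, axes as the canister's. The neck's thread is the same after half a turn. The lid drops within about 0.1 rad of the dots; stops end its turning about 0.14 rad past the dots and 0.05 rad past the bars. Between them a dropped lid turns easily, staying level, with 2 mm play up and sideways.
- lid: Loose wooden lid, 0.12 kg, 77 mm wide. On top a darker bar handle, 52 mm along x, 14 mm along y, from 24 to 57 mm above the origin. Origin: centre of the skirt's lower edge; z up; the same after half a turn. It starts on the thread, 92 mm above the canister's origin, x 0.1 to 0.5 rad counter-clockwise of the canister's. At the dots it drops (lower it if held) to 82 mm, and is 82 mm when shut.
- blue_canister: Blue canister of the same form without the foot, loose, 0.8 kg, 92 mm wide, 139 mm high, with the same kind of wooden lid already shut (one piece with it). Origin: centre of its underside, on the worktop; z up. To be left alone.
Mind the look-alikes: they are no part of the job. Leave any purple look-alike of the lid alone.

How it is judged (in metres and radians):
On the way:
1. the lid has been turned back to the gap in the thread and has dropped into place (z of lid in the frame of canister below 0.0865 m and angle between the x axis of lid and the x axis of canister, either way round above 0.8 rad), for 0.05 s.
At the end, for the whole second after the job is handed in: The lid lies flat on the rim of the white canister (origin within 2.5 mm of its lowest height, tilt under 0.1 rad, within 10 mm of the axis), its handle in line with the black bars to within 0.21 rad (12 degrees), at rest; the blue canister stands upright within 20 mm of where it stood (z of lid in the frame of canister below 0.0845 m and horizontal distance between lid and canister below 0.01 m and angle between the x axis of lid and the x axis of canister, either way round below 0.21 rad and angle between lid's own z axis and vertical below 0.1 rad and linear speed of lid below 0.02 m/s and distance of blue_canister from where it was at the start of the episode below 0.02 m and angle between blue_canister's own z axis and vertical below 0.15 rad); the robot touches nothing.
It fails at once if the blue canister is pushed more than 20 mm or tipped (distance of blue_canister from where it was at the start of the episode above 0.02 m or angle between blue_canister's own z axis and vertical above 0.15 rad).
It also fails if it takes over 35 s, if anything falls off the work surface, if the arm or the gripper's body presses on something with over 40 N, if the wrist force passes 120 N, or if a joint passes its speed limit or range.

### The arm

A 6-joint arm with a two-finger parallel gripper is mounted at the origin on a cart in front of the work surface, level with it; the furniture and walls round the work are solid. World frame = base frame: x ahead of the robot, y to its left, z up, the work surface at z = 0. Lengths are in mm, angles in rad, forces in N, time in s.
With the tool pointing down it reaches from about 300 to 775 mm from the base axis. Payload 14.6 kg.
Tool frame: the origin (TCP) lies midway between the tips of the shut fingers; the grasp point (between the pads) lies grasp_offset behind it (grasp_offset is the distance from the TCP to the grasp point, in mm); z points along the fingers, y is the line along which they close (so a half turn about z gives the same grasp; the last joint's range is limited). The gripper opens to 94 mm and grips with 3 to 60 N. Pads are 16 mm wide; open, the fingers measure 119 mm over their backs; the gripper's body (75 mm by 177 mm) begins 78 mm behind the grasp point.
Start: joints at [-1.261, 0.3, 1.521, -0, 1.321, -0.067], TCP at [202.363, -511.408, 173.246] pointing down, gripper open.
Joint ranges: [-3.03, 3.03], [-0.79, 2.21], [0.23, 2.52], [-1.04, 4.18], [0, 3.07], [-2.55, 2.55]. Speed limits (rad/s): [2.22, 2.22, 2.57, 3.14, 3.14, 3.14].

### API

Orientations are given as [roll, pitch, yaw] about the fixed x, y, z axes, in that order (R = Rz(yaw) Ry(pitch) Rx(roll)).
In Python, from cell import * gives the robot as it stands. The module is installed in compiled form; this text tells all that it offers.
- The arm moves only by the shell command python3 -m jog 'ROWS' [FORCE]. ROWS is JSON, a list of rows, each a list of 3 entries, a list of its own where there are three numbers: the finger opening in mm, from 0 to 94, then the shift along the tool's x, y, z in units of 50 mm (1.0 is 50 mm), then the turn about the tool's z in units of 180 degrees (1.0 is 180 degrees). In form: [[fingers, [dx, dy, dz], twist], ...]. A call has 1 to 20 rows; each row shifts and turns the commanded pose from where the row before left it, along the tool's axes as they then stand; what a row does not reach is not made up. A row lasts 1/10 s, in which the tool goes at most 50 mm and 8.59 degrees, less where a joint would pass 70% of its speed; a pose out of reach is approached as far as the arm can. A call with a number of a shift or a turn outside -1 to 1 is refused whole. A call with a gripper value outside its range is refused whole. The fingers move at their own pace and stop on an object; FORCE is the grip in N (left out, the last holds). Time passes only in rows, so rows that do not move let the fingers close. It gives the time, the measured TCP pose, the force, the opening and the grip force at its end, in the units of the state.
- read_state(): the state, without advancing time (a new reading comes with each control period).
- camera(name): name is "side" or "top"; returns the picture (400x640x3 uint8, red, green, blue); there is no depth.
- calibration(name): a dict with "mtx" (3x3 intrinsics, pixels), "cam_to_world" (4x4, takes a point from camera to world coordinates). Camera axes: x right, y down, z forward; pixel columns grow to the right and rows downward; lengths in mm; the calibration is good to about 2 mm. A picture is of the moment at which its call begins. calibration takes no time and is no camera call.
- sign_off(): hands the job in; it is judged then, once.
Trained networks look in the newest picture that a camera, given by its name, has taken for a name from the list of things; names that differ only in an ending like _2 or _b are one class to them, and where a whole thing is asked for, a point or a joint stands for the part that bears it (a point fixed in the world has none). Each returns a list of dicts, best first, with "conf" (0 to 1); they miss things now and then, are a little off and sometimes report something else, mostly with a low value. They report only what shows in the picture. A call takes as long as a camera call. They do not tell look-alikes from the thing itself.
- regions_of(camera, query): "pixels" (400x640 bool, what is visible of it) and "rect" ([centre column, centre row, width, height] in pixels, round what is visible of it).
The state is a dict: "clock": time; "joints": joint angles; "qd": joint speeds; "effort": joint torques, N m; "eef_pos": TCP position; "eef_rot": TCP orientation; "wrist_force": force on the tool from outside, world axes, zero at the start; "moment": the same for the moment, N m; "finger_gap": finger opening in mm; "finger_force": force on a finger pad.
Only numpy, scipy, OpenCV 4.12 (cv2) and the standard library are available. Lean on these libraries where they do the work, as an engineer would, in place of code of your own. Each camera call takes 0.05 s, during which the arm holds its last target. There are 200 camera calls.

## Working session

There is one attempt and no reset: what is moved stays moved. The work goes in short steps, Python scripts to look and compute and a shell command to move; the robot and the scene stay as the last step left them, time stands still between calls to the robot, and variables do not carry over. Pictures are saved under pics/ and viewed, at most 10 in all, crops included, and the job is handed in when it is done.

```bash
mkdir -p pics; python3 - <<'E'
from cell import *
import cv2,numpy as np
for c in ("top","side"):
    im=camera(c); cv2.imwrite(f"pics/{c}0.png",im[:,:,::-1])
    k=calibration(c); print(c,np.round(k["mtx"],1).tolist(),np.round(k["cam_to_world"],3).tolist())
    for q in ("canister","lid","blue_canister"):
        for r in regions_of(c,q): print(q,round(r["conf"],2),np.round(r["rect"],1))
s=read_state();print({k:np.round(v,3).tolist() for k,v in s.items()})
E
```

```text
top [[377.4, 0.0, 313.2], [0.0, 377.4, 194.8], [0.0, 0.0, 1.0]] [[0.015, -0.995, 0.095, 378.901], [-1.0, -0.017, -0.013, -13.883], [0.015, -0.095, -0.995, 987.992], [0.0, 0.0, 0.0, 1.0]]
canister 0.9 [240.3 191.2  36.2  37.5]
lid 0.88 [412.6 200.2  29.   31.4]
lid 0.82 [230.1 186.8  32.8  34.6]
blue_canister 0.8 [328.3 201.3  35.8  38.8]
side [[465.6, 0.0, 327.1], [0.0, 465.6, 199.7], [0.0, 0.0, 1.0]] [[1.0, 0.012, -0.026, 479.987], [0.029, -0.373, 0.927, -904.846], [0.001, -0.928, -0.374, 416.557], [0.0, 0.0, 0.0, 1.0]]
canister 0.81 [342.  180.3  38.7  39.4]
lid 0.92 [330.  288.4  49.7  51.9]
lid 0.73 [342.9 149.2  29.8  30.3]
blue_canister 0.74 [326.4 206.4  46.1  77.5]
{'clock': 0.4, 'joints': [-1.261, 0.3, 1.521, 0.0, 1.321, -0.067], 'qd': [-0.0, -0.001, -0.0, 0.001, 0.0, 0.0], 'effort': [-0.002, -53.12, -35.261, 0.071, 0.022, -0.0], 'eef_pos': [202.359, -511.368, 173.162], 'eef_rot': [-3.141, -0.0, 0.377], 'wrist_force': [-0.368, -0.297, 0.118], 'moment': [-0.014, 0.019, 0.007], 'finger_force': 0.0, 'finger_gap': 93.89}
```

View pics/top0.png

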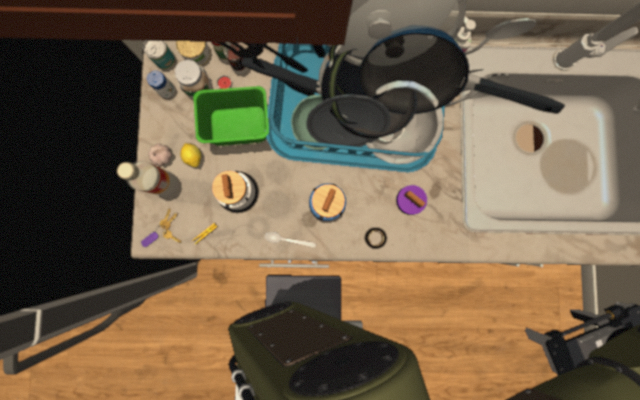

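View pics/side0.png

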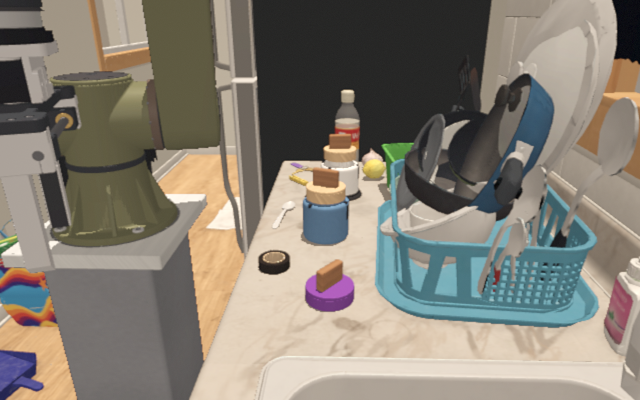

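Candidates for the lid: the wooden lid on the white canister at top (230,187) / side (340,150), the blue canister's lid at top (328,202) / side (325,190), and the purple one at top (412,200) / side (330,288). I choose the one on the white canister with the black foot, and check it in a crop.

```bash
cat >h.py <<'E'
from cell import *
import cv2,numpy as np
def ray(c,u,v,z):
    k=calibration(c);T=np.array(k["cam_to_world"]);d=T[:3,:3]@np.linalg.solve(np.array(k["mtx"]),[u,v,1.]);o=T[:3,3]
    return o+d*(z-o[2])/d[2]
def proj(c,p):
    k=calibration(c);T=np.array(k["cam_to_world"]);q=np.array(k["mtx"])@(T[:3,:3].T@(np.array(p)-T[:3,3]));return q[:2]/q[2]
E
python3 - <<'E'
from h import *
im=cv2.imread("pics/top0.png");c=cv2.resize(im[160:220,200:270],None,fx=10,fy=10,interpolation=cv2.INTER_CUBIC)[:600]
d=cv2.resize(cv2.imread("pics/side0.png")[125:205,310:380],None,fx=7,fy=7,interpolation=cv2.INTER_CUBIC)
cv2.imwrite("pics/c1.png",c); cv2.imwrite("pics/c2.png",d)
camera("top")
hsv=cv2.cvtColor(im,cv2.COLOR_BGR2HSV)
for r in regions_of("top","lid"):
    m=r["pixels"]; v,u=np.nonzero(m)
    print(r["conf"],"c",ray("top",u.mean(),v.mean(),116),"rectc",ray("top",*r["rect"][:2],116))
for r in regions_of("top","canister")[:1]: print("can rect",r["rect"])
# foot: black disc, fit by eye at z~0
E
```

```text
0.9 c [ 454.99539192 -254.15208364  116.        ] rectc [ 449.84738411 -250.73434341  116.        ]
0.67 c [476.00385538 169.4706652  116.        ] rectc [476.01577609 164.72980211 116.        ]
can rect [239.7, 191.6, 35.0, 41.1]
```

View pics/c1.png

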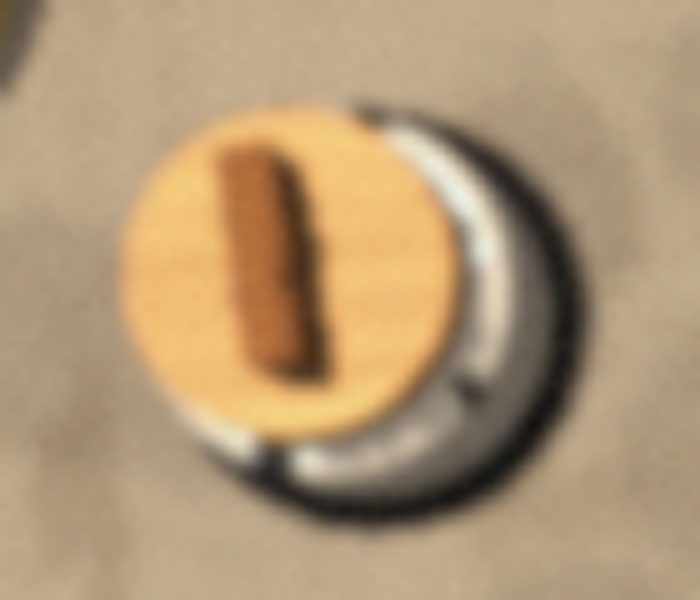

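View pics/c2.png

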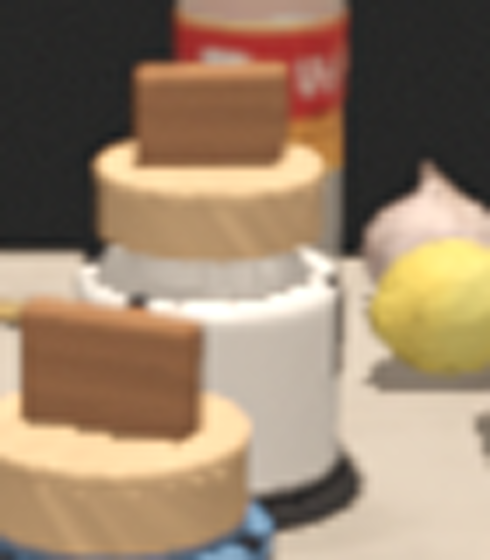

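The top crop shows the wooden lid on the white canister with black foot. The lid centre is at crop (289,272), the handle top runs from (248,148) to (277,370), the bars are at (370,112) and (270,458), and a dot is at (468,388). The side crop confirms the lid sits raised on the neck.

```bash
python3 - <<'E'
from h import *
P=lambda x,y,z: ray("top",200+x/10-.45,160+y/10-.45,z)
print("lid",P(289,272,116)); a,b=P(248,148,149),P(277,370,149)
print("handle",(a+b)/2,np.linalg.norm(a-b),np.arctan2(*(a-b)[1::-1]))
for z in (75,82):
    a,b,d=P(370,112,z),P(270,458,z),P(468,388,z)
    print("bars",(a+b)/2,np.linalg.norm(a-b),np.arctan2(*(a-b)[1::-1]),"dot",np.arctan2(*(d-(a+b)/2)[1::-1]))
print("foot bottom-right", P(590,310,0),P(380,525,0))
# side checks
S=lambda x,y,z: ray("side",310+x/7-.43,125+y/7-.43,z)
a,b=S(138,68,149),S(286,66,149);print("side handle",(a+b)/2,a,b); print("side lid",S(209,150,116))
# edge-based ellipse of blue
camera("top")
for r in regions_of("top","blue_canister"): print(r["conf"],ray("top",*r["rect"][:2],116))
for r in regions_of("top","canister"): print(r["conf"],ray("top",*r["rect"][:2],60))
E
```

```text
lid [477.42308829 171.13719245 116.        ]
handle [476.57957011 170.14416899 149.        ] 50.41379641853566 0.1653855077672219
bars [479.20312979 172.17649475  75.        ] 87.44646704773645 -0.2444596976220289 dot -2.164286901202321
bars [478.43410561 170.74995677  82.        ] 86.77600608786805 -0.24445969762202938 dot -2.164286901202321
foot bottom-right [481.83086709 116.58549807   0.        ] [424.48699684 169.64808709   0.        ]
side handle [479.18347977 174.83943685 149.        ] [454.20147541 172.61498259 149.        ] [504.16548412 177.06389112 149.        ]
side lid [478.43433902 189.8014581  116.        ]
0.88 [446.02005251 -60.60608255 116.        ]
0.92 [473.87496848 158.19915079  60.        ]
```

```bash
python3 -m jog '[[50,[0,0,-0.5],0],[50,[0,0,-0.5],0],[50,[0.56,-0.59,0],0],[50,[0.56,-0.59,0],0],[50,[0.56,-0.59,0],0],[50,[0.56,-0.59,0],0],[50,[0.56,-0.59,0],0],[50,[0.56,-0.59,0],0],[50,[0.56,-0.59,0],0],[50,[0.56,-0.59,0],0],[50,[0.56,-0.59,0],0],[50,[0.56,-0.59,0],0],[50,[0.56,-0.59,0],0],[50,[0.56,-0.59,0],0],[50,[0.56,-0.59,0],0],[50,[0.56,-0.59,0],0],[50,[0.56,-0.59,0],0],[50,[0.56,-0.59,0],0]]'; python3 -c "
from h import *
print(globals().get('grasp_offset')); s=read_state();print(s['eef_pos'],s['eef_rot'],s['joints'],s['finger_gap'],s['clock'])"
```

```text
clock: 2.5
eef_pos: [445.6, 94.1, 223.4]
eef_rot: [3.141, -0.001, 0.377]
wrist_force: [1.4, -0.9, 0.1]
finger_gap: 50.0
finger_force: 0.0
18.8
[445.60653065  94.13987009 223.44505918] [ 3.14143023e+00 -5.39694532e-04  3.77055327e-01] [ 1.27768844e-01  4.80517202e-02  1.69876343e+00 -2.46381655e-05
  1.39421442e+00  1.32151421e+00] 50.025065873735294 2.5
```

```bash
python3 -m jog '[[50,[0.58,-0.6,0],0],[50,[0.58,-0.6,0],0],[50,[0,0,0.4],0.034],[50,[0,0,0.4],0.034],[50,[0,0,0],0]]'; python3 - <<'E'
from h import *
a=cv2.resize(camera("side")[90:210,270:430],None,fx=5,fy=5,interpolation=cv2.INTER_CUBIC)
cv2.imwrite("pics/s1.png",a[:,:,::-1])
E
```

```text
clock: 3.0
eef_pos: [476.0, 169.4, 181.0]
eef_rot: [3.141, 0.004, 0.162]
wrist_force: [0.3, -0.1, -0.1]
finger_gap: 50.1
finger_force: 0.0
```

View pics/s1.png

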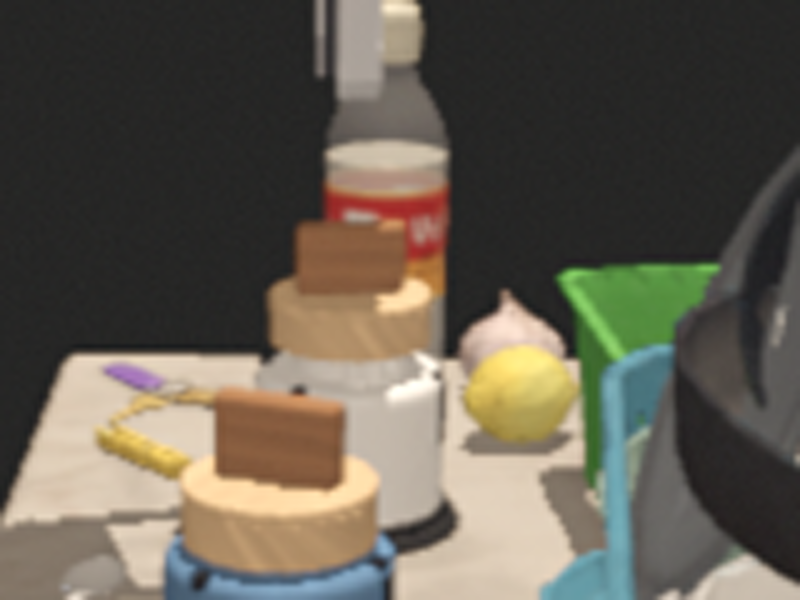

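The near finger tip at crop (358,95) is over the handle at (350,225). The lid is unmoved, so I descend and grip.

```bash
python3 -m jog '[[50,[0.03,-0.02,0.4],0],[50,[0,0,0.4],0],[50,[0,0,0.36],0],[50,[0,0,0],0],[0,[0,0,0],0],[0,[0,0,0],0],[0,[0,0,0],0],[0,[0,0,0],0],[0,[0,0,0],0]]' 20
```

```text
clock: 3.95
eef_pos: [478.6, 170.7, 125.6]
eef_rot: [-3.142, -0.001, 0.163]
wrist_force: [0.4, 0.0, 0.7]
finger_gap: 13.2
finger_force: 0.0
```

```bash
python3 -m jog '[[0,[0,0,0],0],[0,[0,0,0],0]]' 20
```

```text
clock: 4.15
eef_pos: [478.4, 170.7, 125.3]
eef_rot: [-3.142, 0.0, 0.163]
wrist_force: [-0.6, -0.5, 0.2]
finger_gap: 0.9
finger_force: 0.0
```

```bash
python3 - <<'E'
from h import *
a=cv2.resize(camera("side")[100:190,290:390],None,fx=4,fy=4,interpolation=cv2.INTER_CUBIC)
b=cv2.resize(camera("top")[150:240,190:290],None,fx=4,fy=4,interpolation=cv2.INTER_CUBIC)
cv2.imwrite("pics/s2.png",np.hstack([a,b])[:,:,::-1])
print(read_state()["finger_gap"],[proj(c,[478.4,170.7,125.3]) for c in ("side","top")])
E
```

```text
0.5196302063765781 [array([339.42000939, 144.34123333]), array([227.8107812 , 185.86046458])]
```

View pics/s2.png

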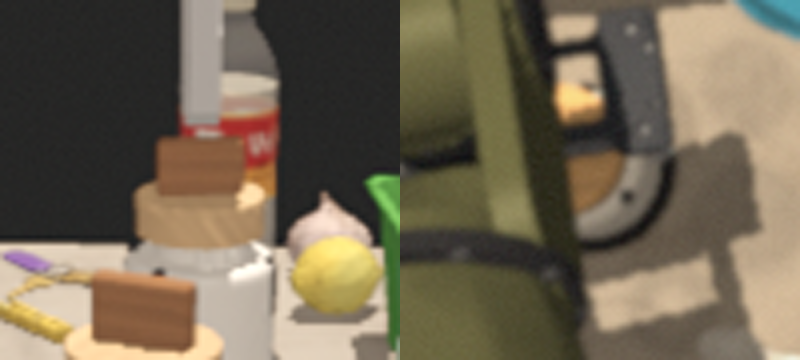

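```bash
python3 - <<'E'
from h import *
for z in (145,150,155,160): print(z,proj("side",[478.4,163,z]),proj("side",[478.4,170.7,z]))
for z in (181,190,200,210): print(z,proj("side",[481,140,z]))
print("handle top",proj("side",[478,171,149]),"lid lower edge near",proj("side",[478,171-38,92]),"foot near",proj("side",[478,115,0]),"purple? blue top", proj("side",[446,-60,139]))
E
```

```text
145 [339.49758874 137.03768229] [339.511596   136.22624598]
150 [339.52115922 134.948494  ] [339.53503694 134.14927358]
155 [339.54481068 132.85212955] [339.55855786 132.06521351]
160 [339.56854351 130.7485519 ] [339.58215919 129.9740294 ]
181 [340.77505257 124.05565522]
190 [340.82302154 120.12393591]
200 [340.87668089 115.72581035]
210 [340.93072366 111.29625879]
handle top [339.36112875 134.53283168] lid lower edge near [339.01905735 162.51258446] foot near [338.56492893 202.03356882] purple? blue top [321.96543339 169.05300123]
```

The shut fingers' tip is at side crop (200,123), i.e. image (340,131), above the handle top at row 134. So the real tip height is about 159 mm, while the state says 125. The same 33 mm offset fits the earlier picture, where the tip at row 109 means about 213 against a reported 181. The state's z therefore reads about 33 mm low. I reopen, go lower, and watch the force.

```bash
python3 -m jog '[[50,[0,0,0],0],[50,[0,0,0],0],[50,[0,0,0],0],[50,[0,0,0.2],0],[50,[0,0,0.2],0],[50,[0,0,0.2],0],[50,[0,0,0.1],0],[50,[0,0,0],0]]' 20;  python3 - <<'E'
from h import *
a=cv2.resize(camera("side")[100:190,290:390],None,fx=4,fy=4,interpolation=cv2.INTER_CUBIC)
b=cv2.resize(camera("top")[150:240,190:290],None,fx=4,fy=4,interpolation=cv2.INTER_CUBIC)
cv2.imwrite("pics/s3.png",np.hstack([a,b])[:,:,::-1])
s=read_state();print(s["eef_pos"],s["finger_gap"])
E
```

```text
clock: 5.05
eef_pos: [478.0, 170.5, 89.2]
eef_rot: [3.141, 0.002, 0.163]
wrist_force: [0.2, 0.1, -0.2]
finger_gap: 50.0
finger_force: 0.0
[478.53952783 170.70907447  90.3085872 ] 49.860629859687315
```

View pics/s3.png

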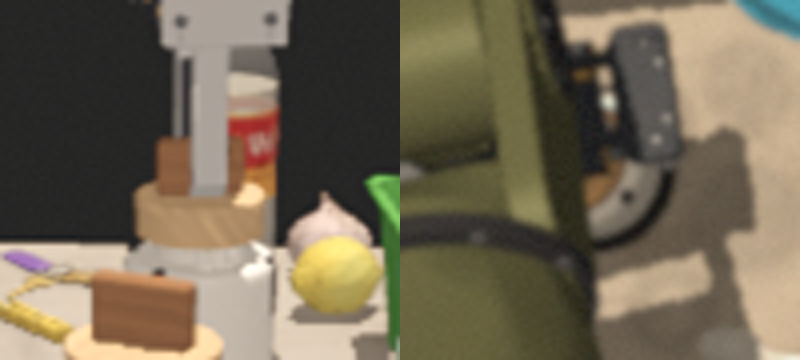

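The near finger now stands in front of the handle, with its tip at crop (210,195), about 124 mm up and just above the lid's top. I grip.

```bash
python3 -m jog '[[0,[0,0,0],0],[0,[0,0,0],0],[0,[0,0,0],0],[0,[0,0,0],0],[0,[0,0,0],0],[0,[0,0,0],0],[0,[0,0,0],0]]' 20
```

```text
clock: 5.85
eef_pos: [478.4, 170.7, 90.3]
eef_rot: [-3.142, -0.0, 0.163]
wrist_force: [0.1, -0.3, 1.2]
finger_gap: 13.7
finger_force: 20.0
```

```bash
python3 -m jog '[[0,[0,0,0],-0.037],[0,[0,0,0],-0.037],[0,[0,0,0],-0.037],[0,[0,0,0],-0.037],[0,[0,0,0],-0.037],[0,[0,0,0],-0.037],[0,[0,0,0],-0.037],[0,[0,0,0],0],[0,[0,0,0],0]]' 20; python3 -m jog '[[0,[0,0,0.05],0],[0,[0,0,0.05],0],[0,[0,0,0],0]]'
```

```text
clock: 6.75
eef_pos: [478.4, 170.7, 90.2]
eef_rot: [-3.141, 0.0, 0.973]
wrist_force: [-0.4, 0.0, -1.5]
finger_gap: 14.1
finger_force: 20.0
clock: 7.05
eef_pos: [478.2, 170.6, 84.8]
eef_rot: [-3.141, 0.001, 0.976]
wrist_force: [0.2, 1.2, -1.9]
finger_gap: 14.0
finger_force: 20.0
```

```bash
python3 -m jog '[[0,[0,0,0.05],0],[0,[0,0,0.05],0],[0,[0,0,0],0]]'
```

```text
clock: 7.35
eef_pos: [478.5, 170.7, 80.2]
eef_rot: [3.142, -0.0, 0.977]
wrist_force: [0.2, 0.7, -0.2]
finger_gap: 14.0
finger_force: 20.0
```

```bash
python3 -m jog '[[0,[0,0,0],0.035],[0,[0,0,0],0.035],[0,[0,0,0],0.035],[0,[0,0,0],0.035],[0,[0,0,0],0.035]]'; python3 -m jog '[[0,[0,0,0],0.035],[0,[0,0,0],0.035],[0,[0,0,0],0.035],[0,[0,0,0],0.035],[0,[0,0,0],0.035],[0,[0,0,0],0.037],[0,[0,0,0],0],[0,[0,0,0],0]]'; python3 -c "
from h import *
print(read_state()['moment'])"
```

```text
clock: 7.85
eef_pos: [478.5, 170.7, 80.2]
eef_rot: [-3.142, -0.0, 0.422]
wrist_force: [-0.7, -0.2, -0.2]
finger_gap: 14.2
finger_force: 20.0
clock: 8.65
eef_pos: [478.4, 170.7, 80.2]
eef_rot: [3.142, 0.0, -0.236]
wrist_force: [0.1, 1.0, -1.0]
finger_gap: 14.0
finger_force: 20.0
[-0.03732984  0.00396271  0.03647023]
```

```bash
python3 -m jog '[[50,[0,0,0],0],[50,[0,0,0],0],[50,[0,0,0],0],[50,[0,0,-0.3],0],[50,[0,0,-0.6],0],[50,[0,0,-0.6],0],[50,[0,0,-0.6],0],[50,[-0.8,0,0],0],[50,[-0.8,0,0],0],[50,[-0.8,0,0],0],[50,[0,0.8,0],0],[50,[0,0.8,0],0],[50,[0,0.8,0],0],[50,[0,0.8,0],0],[50,[0,0,0],0]]';  python3 - <<'E'
from h import *
a=cv2.resize(camera("side")[100:190,290:390],None,fx=4,fy=4,interpolation=cv2.INTER_CUBIC)
b=cv2.resize(camera("top")[150:240,190:290],None,fx=4,fy=4,interpolation=cv2.INTER_CUBIC)
cv2.imwrite("pics/s4.png",np.hstack([a,b])[:,:,::-1])
E
```

```text
clock: 10.15
eef_pos: [323.3, 40.8, 185.5]
eef_rot: [3.141, -0.001, -0.243]
wrist_force: [-0.7, 1.5, 0.5]
finger_gap: 50.2
finger_force: 0.0
```

View pics/s4.png

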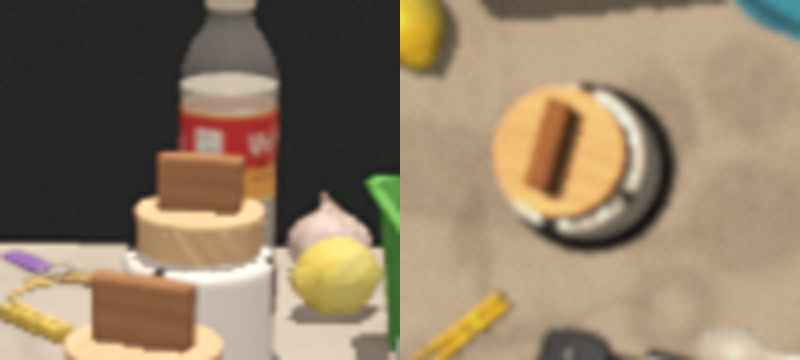

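The lid now sits about 10 mm lower: its handle top in the side crop is at row 153, where it was 137. In the top crop the handle runs from (565,100) to (540,190), in line with the bars.

```bash
python3 -c "
from cell import *
print(sign_off())"
```

```text
the job is handed in; nothing more can be done
None
```

The lid was turned back until it dropped, screwed shut in line with the bars and released, the blue canister was never approached below its top, and the job is handed in; `sign_off()` gave no verdict.

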